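Free the blocked medicine drawer and put the pink pack away

ROBOT

A 7-joint arm with a two-finger parallel gripper is mounted at the origin on the work surface. World frame = base frame: x ahead of the robot, y to its left, z up, the work surface at z = 0. Lengths are in m, angles in rad, forces in N, time in s.
With the tool pointing down it reaches from about 0.4 to 0.85 m from the base axis. Payload 10.4 kg.
Tool frame: the origin (TCP) lies at the very end of the fingers, on their centre line; the grasp point (between the pads) lies 19 mm behind it; z points along the fingers, y is the line along which they close (so a half turn about z gives the same grasp; the last joint's range is limited). The gripper opens to 87 mm and grips with 3 to 60 N. Pads are 19 mm wide; open, the fingers measure 117 mm over their backs; the gripper's body (75 mm by 190 mm) begins 51 mm behind the grasp point.
Start: joints at [1.184, 0.332, -0.065, 1.46, 0.022, 1.35, -0.088], TCP at [0.222, -0.584, 0.201] pointing down, gripper open.
Joint ranges: [-2.6, 2.6], [-0.5, 2.12], [-1.47, 1.34], [0.16, 2.42], [-1.27, 4.41], [0.06, 2.06], [-2.6, 2.6]. Speed limits (rad/s): [2.22, 2.22, 2.79, 2.79, 3.14, 3.14, 3.14].

INTERFACE

Orientations are given as a unit quaternion [x, y, z, w].
In Python, from bench import r gives the robot as it stands.
- The arm moves only by the shell command python3 -m crank 'ROWS' [FORCE]. ROWS is JSON, a list that holds one entry, the list of rows, each a list of 5 numbers: the shift along the tool's x, y, z in mm, then the turn about the tool's z in degrees, then the opening, from -1 (shut) to 1 (fully open). A call has 1 to 20 rows; each row is the pose to reach, as a shift and turn from the pose commanded when the call began, along the tool's axes at that moment; what a row does not reach only later rows make up. A row lasts 1/10 s, in which the tool goes at most 50 mm and 8.59 degrees, less where a joint would pass 70% of its speed; a pose out of reach is approached as far as the arm can. A call with a gripper value outside its range is refused whole. The fingers move at their own pace and stop on an object; FORCE is the grip in N (left out, the last holds). Time passes only in rows, so rows that repeat a pose let the fingers close. It gives the time, the measured TCP pose, the force, the opening and the grip force at its end, in the units of the state.
- r.read_state(): the state, without advancing time (a new reading comes with each control period).
- r.camera(name): name is "scene" or "top"; returns a dict with "image" (420x560x3 uint8, red, green, blue), "vfov" (degrees; the focal length in pixels is half the picture's height over the tangent of half this angle, whatever the lens; pixels are square), "cx", "cy" (the principal point, pixels), "eye" and "attitude" of the camera in the world. Camera axes: x right, y down, z forward; pixel columns grow to the right and rows downward; lengths in m; the calibration is good to about 2 mm. A picture is of the moment at which its call begins. There is no depth.
- r.close_job(): hands the job in; it is judged then, once.
The state is a dict: "time": time; "joint_positions": joint angles; "joint_vel": joint speeds; "joint_torque": joint torques, N m; "ee_pos": TCP position; "eef_rot": TCP orientation; "ft_force": force on the tool from outside, world axes, zero at the start; "torque": the same for the moment, N m; "width": finger opening in m; "grip_force": force on a finger pad.
Only numpy, scipy, OpenCV 4.12 (cv2) and the standard library are available. Lean on these libraries where they do the work, as an engineer would, in place of code of your own. Each camera call takes 0.05 s, during which the arm holds its last target. There are 200 camera calls.

TASK

The amber bottle left standing in the open drawer is too tall for it. First lift the bottle out and stand it upright in the green tray, setting it down gently without dropping it. Then lay the pink carton flat on the drawer's floor and slide the drawer fully shut; leave the white-and-blue carton lying in the drawer, and the lilac carton where it is.

Things in the scene. Friction and masses are not known exactly. Their poses are not given: they have to be found in the camera images.
- unit_drawer0 (a joint): The drawer's slide, m: 0 shut, grows as it opens towards drawer_front's -x; begins 0.15 to 0.19 (most 0.21). Runs with about 1 N friction and light damping, no latch or spring: it stays where it is left.
- drawer_front (a point): On the drawer's inner floor (22 mm above the counter), middle of the foot of its front wall, moving with it. -x points out of the front, the way it opens, towards the robot; z up. The floor reaches from x = 0 to 255 mm, y = -109 to 109; sides rise 60 mm, the front 70 mm above it. It is open to the sky up to x = opening - 6 mm; the grey unit's top, 92 to 104 mm above the counter, covers the rest.
- unit_drawer0_handle (a point): Middle of the drawer's dark steel bar handle: round bar, 11 mm thick, 120 mm long, along the drawer's y, 35 mm in front of the drawer front's face and about 66 mm above the counter; free from above and in front, so that a finger in front of the bar can push the drawer in by it.
- bottle: Amber bottle with white label and black cap, standing in the open part of the drawer. Body 54 mm in diameter up to 100 mm above its foot, shoulder to 110 mm, black cap 42 mm in diameter up to 132 mm. About 0.15 to 0.3 kg. Origin: centre of its foot, z up its axis.
- tray: Shallow open green tray, fixed on the counter, 150 x 150 mm, 20 mm high, walls 4 mm, floor 4 mm thick. Origin: centre of its underside.
- carton: Pink carton with one white band and a small paper label on top, 100 (x) x 56 (y) x 44 (z) mm, about 0.1 to 0.17 kg, lying label up, in either of the mat's two places, on the blue mat (3 mm thick). Origin: centre of its underside.
- mat: Thin blue counter mat, fixed, 260 (x) x 170 (y) x 3 mm. Origin: centre of its underside.
- decoy: Bystander: lilac carton with a white band, 95 x 52 x 40 mm, lying on the mat beside the pink one. Origin: centre of its underside.
- stock: Bystander: white carton with a blue band, 90 (x) x 50 (y) x 36 mm, lying in the drawer on its +y side; it must stay there. Origin: centre of its underside.

How it is judged:
By the outcome, as a careful person would: the job done as asked, in the order asked, and still so for the second after the job is handed in, with the robot touching nothing.
It also fails if it takes over 70 s, if anything falls off the work surface, if the arm or the gripper's body presses on something with over 40 N, if the wrist force passes 120 N, or if a joint passes its speed limit or range.

## Working session

There is one attempt and no reset: what is moved stays moved. The work goes in short steps, Python scripts to look and compute and a shell command to move; the robot and the scene stay as the last step left them, time stands still between calls to the robot, and variables do not carry over. Pictures are saved under pics/ and viewed, at most 13 in all, crops included, and the job is handed in when it is done.

```bash
ls; mkdir -p pics; python3 - <<'E'
from bench import r
import cv2
for n in("scene","top"):
    c=r.camera(n); cv2.imwrite(f"pics/{n}0.png",c["image"][:,:,::-1]); print(n,{k:v for k,v in c.items() if k!="image"})
print(r.read_state())
E
```

```text
pics
scene {'vfov': 52.079491735492155, 'cx': 283.96445506114947, 'cy': 205.19845823665818, 'eye': array([0.85157634, 0.57110035, 0.84242852]), 'attitude': array([ 0.20882083,  0.91893627, -0.32546196, -0.07761768])}
top {'vfov': 46.500077891186905, 'cx': 280.6157346752182, 'cy': 211.0524275729288, 'eye': array([0.33477658, 0.00301562, 1.13007567]), 'attitude': array([-0.6831201 ,  0.72189231, -0.07906282,  0.0772496 ])}
{'time': 0.1, 'joint_positions': array([ 1.18440832,  0.33277516, -0.06471808,  1.46083487,  0.02163078,
        1.34987206, -0.08852768]), 'joint_vel': array([-1.47633461e-03, -2.52098197e-03,  1.93938063e-03, -4.36624639e-03,
       -5.24449110e-05, -7.71949880e-04,  3.70004514e-05]), 'joint_torque': array([ 3.31583702e-03, -6.24544287e+01,  2.57963478e-02, -3.90713024e+01,
       -6.14341465e-02,  3.66436725e-02,  2.76646512e-05]), 'ee_pos': array([ 0.22225717, -0.58376975,  0.19996521]), 'eef_rot': array([ 9.83501322e-01,  1.80899958e-01, -1.45418304e-04, -5.78435826e-04]), 'ft_force': array([-0.4160568 , -0.50359737,  0.06546595]), 'torque': array([-0.02299813, -0.03485963,  0.02154062]), 'grip_force': 0.0, 'width': 0.08670708988029761}
```

View pics/top0.png

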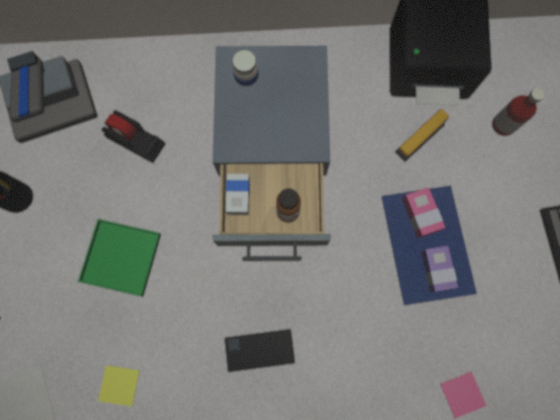

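View pics/scene0.png

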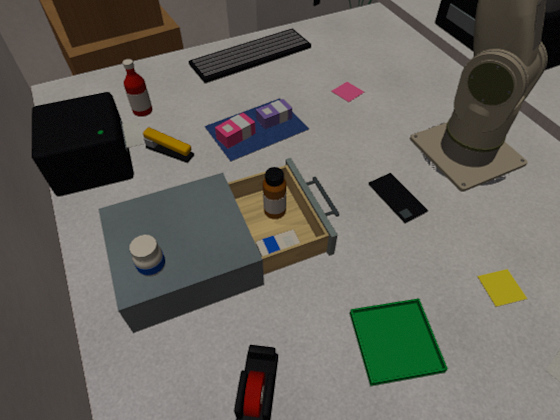

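The top view shows the drawer (front edge row ~238, handle row ~258), the bottle's cap at ~(289,197), white/blue carton (237,193), green tray (120,258), pink carton (425,212) and lilac one (441,268) on the mat. The scene view agrees.

```bash
cat > h.py <<'E'
from bench import r
import cv2, numpy as np
from scipy.spatial.transform import Rotation as R
def cam(n): return r.camera(n)
def ray(c,uv):
    f=c["image"].shape[0]/2/np.tan(np.radians(c["vfov"]/2))
    d=np.array([(uv[0]-c["cx"])/f,(uv[1]-c["cy"])/f,1.])
    return R.from_quat(c["attitude"]).apply(d)
def at(c,uv,z):
    d=ray(c,uv);e=c["eye"];return (e+d*(z-e[2])/d[2])[:2]
def proj(c,p):
    f=c["image"].shape[0]/2/np.tan(np.radians(c["vfov"]/2))
    q=R.from_quat(c["attitude"]).inv().apply(np.array(p)-c["eye"]); return np.array([c["cx"]+f*q[0]/q[2],c["cy"]+f*q[1]/q[2]])
def blob(c,lo,hi,box):
    hsv=cv2.cvtColor(c["image"],cv2.COLOR_RGB2HSV); m=cv2.inRange(hsv,np.array(lo),np.array(hi))
    k=np.zeros_like(m);x0,y0,x1,y1=box;k[y0:y1,x0:x1]=m[y0:y1,x0:x1]
    cs,_=cv2.findContours(k,cv2.RETR_EXTERNAL,cv2.CHAIN_APPROX_NONE)
    return max(cs,key=cv2.contourArea)[:,0,:].astype(float)
def rect(c,cnt,z):
    w=np.array([at(c,p,z) for p in cnt],np.float32); return cv2.minAreaRect(w*1000)
E
python3 - <<'E'
from h import *
c=cam("top")
im=c["image"]
# 3x crops: drawer and cartons side by side
a=cv2.resize(im[150:270,205:338],None,fx=3,fy=3,interpolation=cv2.INTER_CUBIC)
b=cv2.resize(im[180:300,375:480],None,fx=3,fy=3,interpolation=cv2.INTER_CUBIC)
cv2.imwrite("pics/crop1.png",cv2.convertScaleAbs(np.hstack([a,b])[:,:,::-1],alpha=1.5))
for n,lo,hi,box,z in [("tray",(45,120,40),(75,255,255),(60,200,180,310),.02),("mat",(105,90,30),(125,255,255),(370,170,490,310),.003),("pink",(160,90,120),(178,255,255),(395,180,455,245),.047),("lilac",(125,50,90),(145,255,255),(415,235,470,300),.043),("dark",(0,0,0),(180,255,38),(270,180,305,225),.132)]:
    try:
        k=blob(c,lo,hi,box); print(n,len(k),rect(c,k,z),k.min(0),k.max(0))
    except Exception as e: print(n,e)
E
```

```text
tray 236 ((498.0003356933594, 365.7527770996094), (143.94834899902344, 141.9463348388672), 73.97018432617188) [ 81. 222.] [157. 294.]
mat 426 ((491.8116455078125, -344.03857421875), (251.9842071533203, 162.65492248535156), 5.737687587738037) [384. 188.] [474. 302.]
pink 79 ((584.3685913085938, -327.54180908203125), (47.93310546875, 54.942684173583984), 15.324539184570312) [407. 189.] [435. 214.]
lilac 84 ((453.6815185546875, -352.9527893066406), (48.67741012573242, 53.500343322753906), 5.711864948272705) [425. 246.] [452. 270.]
dark max() iterable argument is empty
```

View pics/crop1.png

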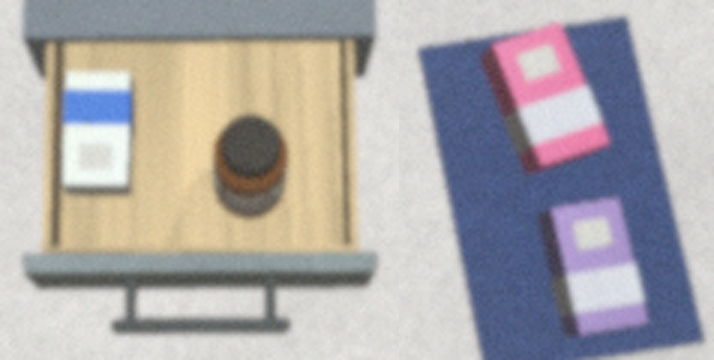

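The crop shows the cap at ~(288,199), the handle ends at (243,259) and (301,258), and the pink top face at (406,197), (430,189), (445,228) and (421,235).

```bash
python3 - <<'E'
from h import *
c=cam("top")
L=lambda x,y:((x+.5)/3+205-.5,(y+.5)/3+150-.5)
Q=lambda x,y:((x-399+.5)/3+375-.5,(y+.5)/3+180-.5)
def P(n,uv,z): p=at(c,uv,z)*1000; print(n,p.round(1)); return p
P("cap",L(250,147),.132)
a=P("h1",L(115,327),.0665);b=P("h2",L(288,324),.0665);print("mid",(a+b)/2,"yaw of drawer x",np.degrees(np.arctan2(*(a-b)[::-1]))-90)
P("fwL",L(25,254),.092);P("fwR",L(377,254),.092)
P("fwLo",L(25,274),.092);P("fwRo",L(377,274),.092)
P("unitL",L(24,36),.104);P("unitR",L(376,38),.104)
for n,pts,z in [("pink",[(492,52),(563,26),(609,146),(537,165)],.047),("lil",[(552,208),(619,198),(647,323),(577,335)],.043)]:
    p=np.array([P(n,Q(*q),z) for q in pts]); m=p.mean(0); d=p[0]+p[1]-p[2]-p[3]; print(n,m,np.degrees(np.arctan2(d[1],d[0])),np.linalg.norm(d)/2,np.linalg.norm(p[0]+p[3]-p[1]-p[2])/2)
p=np.array([P("stock",L(*q),.058) for q in [(66,72),(131,72),(130,187),(62,187)]]);print(p.mean(0))
s=cam("scene")
hsv=cv2.cvtColor(s["image"],cv2.COLOR_RGB2HSV)
# scene cap and cross-check: project hypothesised points
for q in [(284.5,180)]: pass
cap=at(c,L(250,147),.132); print("scene proj cap top",proj(s,[*cap,.132]),"foot",proj(s,[*cap,.022]))
print("handle scene",proj(s,[*((a+b)/2000),.0665]))
e=cv2.resize(s["image"][140:260,225:345],None,fx=5,fy=5,interpolation=cv2.INTER_CUBIC)
cv2.imwrite("pics/crop2.png",cv2.convertScaleAbs(e[:,:,::-1],alpha=1.5))
E
```

```text
cap [585.2 -22.8]
h1 [472.3  81.5]
h2 [467.5 -44.4]
mid [469.92174334  18.54762515] yaw of drawer x -2.1676972829505416
fwL [525.1 142.2]
fwR [ 511.1 -110.2]
fwLo [510.6 142.5]
fwRo [ 496.7 -109.1]
unitL [685.4 137.3]
unitR [ 669.4 -120.6]
pink [ 595.5 -293.5]
pink [ 612.9 -349.9]
pink [ 518.2 -373. ]
pink [ 506.8 -317.4]
pink [ 558.35446705 -333.47821636] 14.378716633907281 94.66054178410099 57.81026611958782
lil [ 474.5 -326. ]
lil [ 479.2 -376.8]
lil [ 386.1 -385.3]
lil [ 380.3 -333. ]
lil [ 430.00260722 -355.25483913] 4.733452383187509 93.95478872053668 51.815363416944116
stock [670.5 112. ]
stock [667.7  62.5]
stock [577.9  66.9]
stock [580.8 117.8]
[624.22454811  89.7975838 ]
scene proj cap top [273.78150976 179.69315643] foot [274.30818254 210.24971234]
handle scene [325.45601204 194.58483445]
```

View pics/crop2.png

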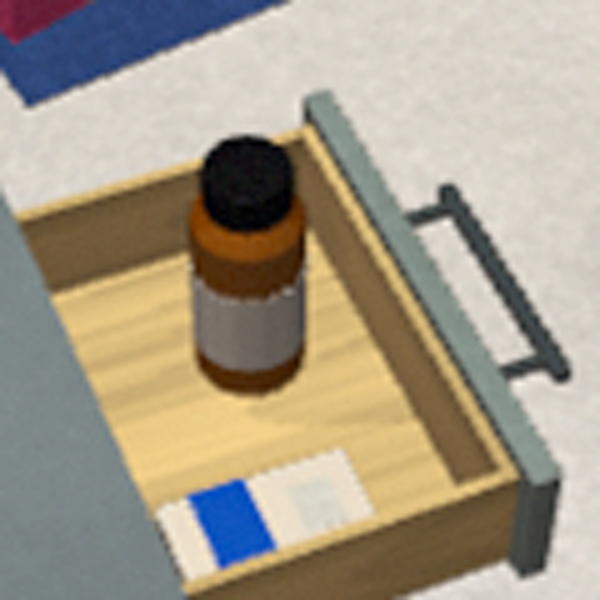

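```bash
python3 - <<'E'
from h import *
from scipy.optimize import least_squares
c=cam("top");s=cam("scene")
T=lambda v,o,k:(v+.5)/k+o-.5
th=np.linspace(0,2*np.pi,60)
def ring(cm,x,y,z,rad): return np.array([proj(cm,[x+rad*np.cos(t),y+rad*np.sin(t),z]) for t in th])
def pred(cm,x,y):
    ct=ring(cm,x,y,.154,.021);ft=ring(cm,x,y,.022,.027);sh=ring(cm,x,y,.122,.027)
    return np.array([ct[:,1].min(),ft[:,1].max(),ct[:,0].min(),ct[:,0].max(),sh[:,0].min(),sh[:,0].max()])
mt=np.array([T(117,150,3),T(215,150,3),T(220,205,3),T(283,205,3),T(215,205,3),T(287,205,3)])
ms=np.array([T(137,140,5),T(393,140,5),T(202,225,5),T(294,225,5),T(190,225,5),T(307,225,5)])
for w in [(1,1),(1,0),(0,1)]:
    o=least_squares(lambda p:np.r_[w[0]*(pred(c,*p)-mt),w[1]*(pred(s,*p)-ms)],[.58,-.02]);print(w,o.x.round(4),(pred(c,*o.x)-mt).round(1),(pred(s,*o.x)-ms).round(1))
# handle triangulation check and tray
hs=[(T(449,225,5),T(192,140,5)),(T(563,225,5),T(372,140,5))]
for h in hs: print("handle end scene",at(s,h,.0665).round(4))
k=blob(s,(45,120,40),(75,255,255),(330,280,460,400));print("tray scene",rect(s,k,.015))
k=blob(s,(160,90,100),(178,255,255),(205,100,260,160));print("pink scene",rect(s,k,.047),k.min(0),k.max(0))
e=cv2.resize(s["image"][90:160,195:315],None,fx=6,fy=6,interpolation=cv2.INTER_CUBIC)
cv2.imwrite("pics/crop3.png",cv2.convertScaleAbs(e[:,:,::-1],alpha=1.3))
E
```

```text
(1, 1) [ 0.5834 -0.0233] [-1.6  1.   0.2 -0.4 -0.8  0.6] [-1.3  0.5 -0.3  0.4 -0.1  0.4]
(1, 0) [ 0.5826 -0.0234] [-1.2  1.4  0.3 -0.3 -0.7  0.7] [-1.5  0.3  0.   0.7  0.2  0.7]
(0, 1) [ 0.5842 -0.0223] [-1.9  0.7 -0.3 -0.9 -1.3  0.1] [-0.9  0.9 -0.4  0.3 -0.2  0.3]
handle end scene [ 0.4683 -0.0399]
handle end scene [0.4742 0.0812]
tray scene ((502.0114440917969, 370.9842224121094), (153.64199829101562, 153.5145263671875), 74.0591049194336)
pink scene ((587.2808837890625, -326.6860046386719), (54.325828552246094, 57.1483268737793), 15.084528923034668) [215. 119.] [241. 136.]
```

View pics/crop3.png

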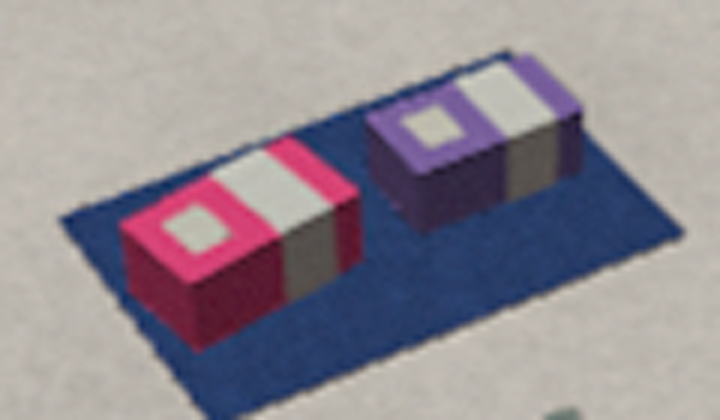

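The third crop shows the pink carton's top corners at ~(215,127), (242,113), (255,121) and (227,137), with its long side clear of the lilac carton.

```bash
cat >> h.py <<'E'
def to(x,y,z,head=None):
    "shift in tool mm and turn for a target TCP position (m) and heading of tool x (deg)"
    s=r.read_state(); M=R.from_quat(s["eef_rot"]); d=M.inv().apply(np.array([x,y,z])-s["ee_pos"])*1000
    X=M.as_matrix()[:,0]; h=np.degrees(np.arctan2(X[1],X[0]))
    print("shift",d.round(1),"head",h.round(2),"turn",0 if head is None else round(h-head,2))
E
python3 - <<'E'
from h import *
s=cam("scene")
p=np.array([at(s,((u+.5)/6+194.5,(v+.5)/6+89.5),.047) for u,v in [(122,225),(285,135),(360,190),(195,282)]])*1000
print(p.round(1),p.mean(0)); d=p[1]+p[2]-p[0]-p[3];print(np.degrees(np.arctan2(-d[1],-d[0])),np.linalg.norm(d)/2)
to(.5835,-.023,.225)
E
```

```text
[[ 618.1 -344.8]
 [ 524.8 -373.2]
 [ 508.2 -320.4]
 [ 601.6 -293.5]] [ 563.15973495 -332.9552386 ]
16.500458454184503 97.4009264771098
shift [ 537.1 -395.8  -24.4] head 20.85 turn 0
```

```bash
python3 -m crank '[[[0,0,-25,0,1],[537,-396,-25,0,1],[537,-396,-25,0,1],[537,-396,-25,0,1],[537,-396,-25,0,1],[537,-396,-25,0,1],[537,-396,-25,0,1],[537,-396,-25,0,1],[537,-396,-25,0,1],[537,-396,-25,0,1],[537,-396,-25,0,1],[537,-396,-25,0,1],[537,-396,-25,0,1],[537,-396,-25,0,1],[537,-396,-25,0,1],[537,-396,-25,0,1],[537,-396,-25,0,1],[537,-396,-25,0,1],[537,-396,-25,0,1],[537,-396,-25,0,1]]]' 20; python3 -c "
from h import *
to(.5835,-.023,.095)"
```

```text
time: 2.4
ee_pos: [0.5832, -0.024, 0.2258]
eef_rot: [0.984, 0.18, 0.0, 0.0]
ft_force: [-0.4, -0.2, 0.1]
width: 0.0869
grip_force: 0.0
shift [  0.7  -0.9 130.8] head 20.75 turn 0
```

```bash
python3 -m crank '[[[1,-1,30,0,1],[1,-1,60,0,1],[1,-1,85,0,1],[1,-1,105,0,1],[1,-1,120,0,1],[1,-1,131,0,1],[1,-1,131,0,1],[1,-1,131,0,1]]]' && python3 - <<'E'
from h import *
for n in("top","scene"):
    im=cam(n)["image"]; b=(205,130,345,260) if n=="top" else (205,90,345,260)
    globals()[n]=cv2.resize(im[b[1]:b[3],b[0]:b[2]],(400,480))
cv2.imwrite("pics/g1.png",cv2.convertScaleAbs(np.hstack([top,scene])[:,:,::-1],alpha=1.4))
E
```

```text
time: 3.2
ee_pos: [0.5844, -0.0217, 0.0953]
eef_rot: [0.984, 0.181, 0.0, 0.0]
ft_force: [-0.1, -0.5, -0.4]
width: 0.087
grip_force: 0.0
```

View pics/g1.png

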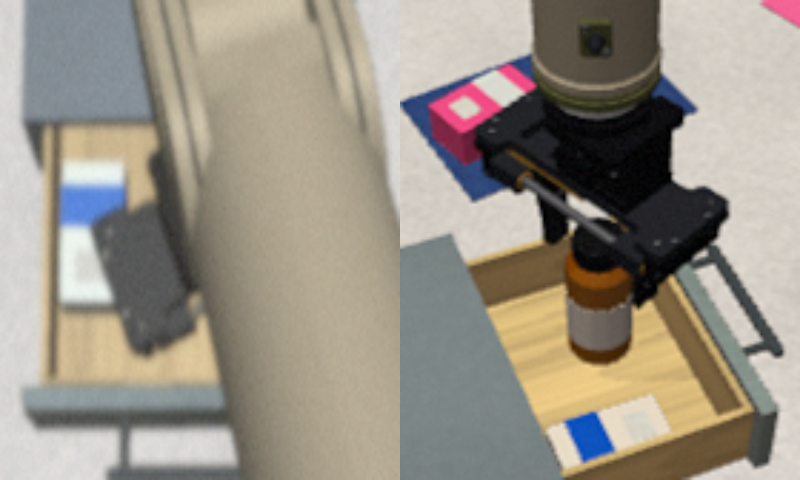

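The picture shows the bottle between the open fingers, with cap at ~(597,245) below the palm. Closing.

```bash
python3 -m crank '[[[0,0,0,0,0],[0,0,0,0,-0.5],[0,0,0,0,-1],[0,0,0,0,-1],[0,0,0,0,-1],[0,0,0,0,-1],[0,0,0,0,-1]]]' 25
```

```text
time: 4.0
ee_pos: [0.584, -0.0218, 0.0947]
eef_rot: [0.984, 0.181, 0.0, 0.0]
ft_force: [0.3, -0.8, -0.2]
width: 0.0521
grip_force: 25.0
```

```bash
python3 -m crank '[[[0,0,-5,0,-1],[0,0,-15,0,-1],[0,0,-30,0,-1],[0,0,-60,0,-1],[0,0,-95,0,-1],[0,0,-120,0,-1],[0,0,-120,0,-1],[0,0,-120,0,-1]]]' && python3 - <<'E'
from h import *
to(.5,.368,.2)
im=cam("scene")["image"]
cv2.imwrite("pics/g2.png",cv2.convertScaleAbs(cv2.resize(im[60:260,205:405],(600,600))[:,:,::-1],alpha=1.4))
E
```

```text
time: 4.8
ee_pos: [0.5841, -0.0216, 0.2154]
eef_rot: [0.983, 0.181, 0.001, 0.0]
ft_force: [0.1, 0.0, -3.6]
width: 0.0524
grip_force: 25.0
shift [  60.1 -394.    15.2] head 20.85 turn 0
```

View pics/g2.png

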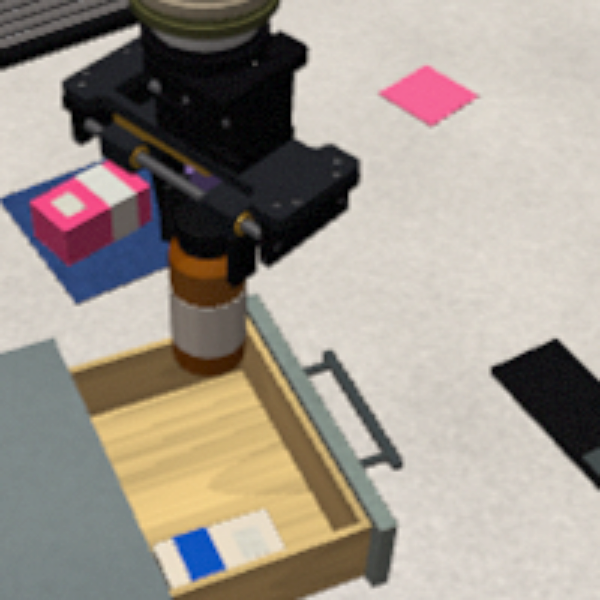

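The bottle hangs upright in the gripper at ~(208,310), clear of the drawer. Carrying it to the tray.

```bash
python3 -m crank '[[[2,-15,0,0,-1],[6,-40,0,0,-1],[11,-75,0,0,-1],[17,-115,0,0,-1],[24,-155,0,0,-1],[30,-195,0,0,-1],[36,-235,0,0,-1],[42,-275,0,0,-1],[48,-315,0,0,-1],[54,-350,0,0,-1],[58,-375,0,0,-1],[60,-390,0,0,-1],[60,-394,0,0,-1],[60,-394,20,0,-1],[60,-394,50,0,-1],[60,-394,80,0,-1],[60,-394,100,0,-1],[60,-394,115,0,-1],[60,-394,120,0,-1],[60,-394,120,0,-1]]]'; python3 -c "
from h import *
to(.5,.368,.0767)"
```

```text
time: 6.85
ee_pos: [0.5, 0.3673, 0.0945]
eef_rot: [0.984, 0.181, -0.0, 0.0]
ft_force: [-0.3, 0.5, -1.9]
width: 0.0523
grip_force: 25.0
shift [ 0.2 -0.6 17.8] head 20.81 turn 0
```

```bash
python3 -m crank '[[[0,0,6,0,-1],[0,0,11,0,-1],[0,0,14,0,-1],[0,0,16,0,-1],[0,0,17,0,-1],[0,0,17,0,-1],[0,0,17,0,-1]]]'
```

```text
time: 7.55
ee_pos: [0.4999, 0.368, 0.0778]
eef_rot: [0.983, 0.181, 0.0, -0.0]
ft_force: [-0.7, -0.1, -2.3]
width: 0.0522
grip_force: 25.0
```

```bash
python3 -m crank '[[[0,0,0.5,0,-1],[0,0,1,0,-1],[0,0,1.5,0,-1],[0,0,1.5,0,-1]]]'; python3 -m crank '[[[0,0,0.5,0,-1],[0,0,0.5,0,-1],[0,0,0.5,0,-1]]]'
```

```text
time: 7.95
ee_pos: [0.5002, 0.3681, 0.0767]
eef_rot: [0.984, 0.181, 0.0, -0.0]
ft_force: [0.2, -0.9, 3.9]
width: 0.052
grip_force: 25.0
time: 8.25
ee_pos: [0.5004, 0.3682, 0.0767]
eef_rot: [0.984, 0.181, 0.001, -0.0]
ft_force: [-0.2, -2.2, 6.7]
width: 0.0524
grip_force: 25.0
```

Touchdown (force went from −2 to about +7 N). Release and rise.

```bash
python3 -m crank '[[[0,0,0,0,-0.2],[0,0,0,0,0.3],[0,0,0,0,0.7],[0,0,0,0,1],[0,0,0,0,1],[0,0,0,0,1],[0,0,-20,0,1],[0,0,-60,0,1],[0,0,-100,0,1],[0,0,-140,0,1],[0,0,-150,0,1],[0,0,-150,0,1]]]' 20 && python3 - <<'E'
from h import *
to(.561,-.333,.2,15.4)
im=cam("scene")["image"]
cv2.imwrite("pics/g3.png",cv2.convertScaleAbs(im[:,:,::-1],alpha=1.4))
E
```

```text
time: 9.45
ee_pos: [0.5004, 0.3686, 0.2273]
eef_rot: [0.984, 0.181, 0.001, -0.001]
ft_force: [-0.4, -0.9, -0.5]
width: 0.0871
grip_force: 0.0
shift [-193.   677.3   26.3] head 20.84 turn 5.44
```

View pics/g3.png

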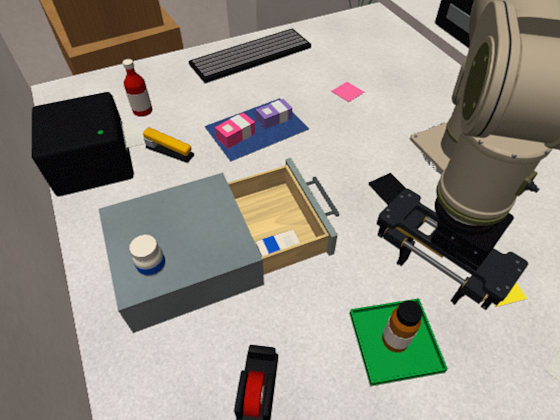

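The bottle stands in the green tray at ~(402,327) and the gripper is clear. Now the pink carton.

```bash
python3 -m crank '[[[-193,677,26,5.4,1],[-193,677,26,5.4,1],[-193,677,26,5.4,1],[-193,677,26,5.4,1],[-193,677,26,5.4,1],[-193,677,26,5.4,1],[-193,677,26,5.4,1],[-193,677,26,5.4,1],[-193,677,26,5.4,1],[-193,677,26,5.4,1],[-193,677,26,5.4,1],[-193,677,26,5.4,1],[-193,677,26,5.4,1],[-193,677,26,5.4,1],[-193,677,26,5.4,1],[-193,677,26,5.4,1],[-193,677,26,5.4,1],[-193,677,26,5.4,1],[-193,677,26,5.4,1],[-193,677,26,5.4,1]]]'; python3 -c "
from h import *
to(.561,-.333,.018,15.4)"
```

```text
time: 11.5
ee_pos: [0.5606, -0.3327, 0.1999]
eef_rot: [0.991, 0.135, 0.0, 0.0]
ft_force: [-0.6, -0.1, -0.1]
width: 0.0873
grip_force: 0.0
shift [  0.3   0.4 181.9] head 15.51 turn 0.11
```

```bash
python3 -m crank '[[[0,0,45,0,1],[0,0,90,0,1],[0,0,125,0,1],[0,0,145,0,1],[0,0,160,0,1],[0,0,172,0,1],[0,0,182,0,1],[0,0,182,0,1],[0,0,182,0,0.3],[0,0,182,0,-0.3],[0,0,182,0,-1],[0,0,182,0,-1],[0,0,182,0,-1],[0,0,182,0,-1],[0,0,182,0,-1]]]' 20; python3 -m crank '[[[0,0,-10,0,-1],[0,0,-40,0,-1],[0,0,-80,0,-1],[0,0,-120,0,-1],[0,0,-150,0,-1],[0,0,-150,0,-1],[0,0,-150,0,-1]]]' && python3 - <<'E'
from h import *
im=cam("scene")["image"]
cv2.imwrite("pics/g4.png",cv2.convertScaleAbs(cv2.resize(im[20:260,175:415],(600,600))[:,:,::-1],alpha=1.4))
E
```

```text
time: 13.0
ee_pos: [0.5605, -0.3337, 0.018]
eef_rot: [0.991, 0.134, 0.0, 0.0]
ft_force: [-0.3, 0.2, 2.7]
width: 0.0556
grip_force: 20.0
time: 13.7
ee_pos: [0.5604, -0.3334, 0.1681]
eef_rot: [0.991, 0.134, 0.0, 0.0]
ft_force: [-0.4, -0.1, -2.7]
width: 0.0559
grip_force: 20.0
```

View pics/g4.png

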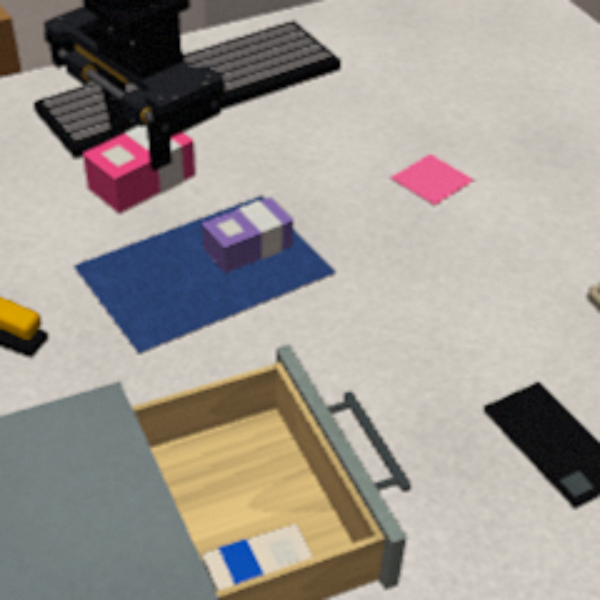

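The pink carton is held level at ~(140,170), and the lilac one is undisturbed. Carry it over the drawer.

```bash
python3 -c "
from h import *
to(.595,-.020,.168,-3.1)"
```

```text
shift [ 117.4 -292.5   -1.1] head 15.45 turn 18.55
```

```bash
python3 -m crank '[[[5,-12,-1,0,-1],[17,-40,-1,3,-1],[30,-75,-1,6,-1],[46,-115,-1,10,-1],[62,-155,-1,14,-1],[78,-195,-1,18.5,-1],[94,-235,-1,18.5,-1],[106,-265,-1,18.5,-1],[114,-285,-1,18.5,-1],[117,-292,-1,18.5,-1],[117,-292.5,-1,18.5,-1],[117,-292.5,-1,18.5,-1],[117,-292.5,30,18.5,-1],[117,-292.5,60,18.5,-1],[117,-292.5,85,18.5,-1],[117,-292.5,105,18.5,-1],[117,-292.5,115,18.5,-1],[117,-292.5,120,18.5,-1],[117,-292.5,120,18.5,-1]]]';python3 -c "
from h import *
to(.595,-.020,.037,-3.1)"
```

```text
time: 15.65
ee_pos: [0.5953, -0.0211, 0.0477]
eef_rot: [1.0, -0.027, -0.0, 0.0]
ft_force: [0.1, 0.1, -1.7]
width: 0.0555
grip_force: 20.0
shift [-0.3 -1.1 10.7] head -3.11 turn -0.01
```

```bash
python3 -m crank '[[[0,0,4,0,-1],[0,0,7,0,-1],[0,0,9,0,-1],[0,0,10,0,-1],[0,0,11,0,-1],[0,0,11,0,-1],[0,0,11,0,-1]]]'
```

```text
time: 16.35
ee_pos: [0.5956, -0.0203, 0.037]
eef_rot: [1.0, -0.027, 0.0, 0.0]
ft_force: [0.1, -0.2, 0.6]
width: 0.0558
grip_force: 20.0
```

```bash
python3 -m crank '[[[0,0,0.5,0,-1],[0,0,1,0,-1],[0,0,1,0,-1],[0,0,1,0,0],[0,0,1,0,0.6],[0,0,1,0,0.7],[0,0,1,0,0.7],[0,0,1,0,0.7],[0,0,-20,0,0.7],[0,0,-60,0,0.7],[0,0,-110,0,0.7],[0,0,-130,0,0.7],[0,0,-130,0,0.7]]]' && python3 - <<'E'
from h import *
im=cam("scene")["image"]
cv2.imwrite("pics/g5.png",cv2.convertScaleAbs(cv2.resize(im[120:290,185:355],(600,600))[:,:,::-1],alpha=1.4))
# push start: in front of the bar middle
to(.43,.0205,.168,-3.1)
E
```

```text
time: 17.65
ee_pos: [0.5972, -0.0202, 0.1705]
eef_rot: [1.0, -0.027, 0.003, 0.0]
ft_force: [0.7, -0.4, 0.4]
width: 0.0742
grip_force: 0.0
shift [-167.9  -31.9   -0.5] head -3.06 turn 0.04
```

View pics/g5.png

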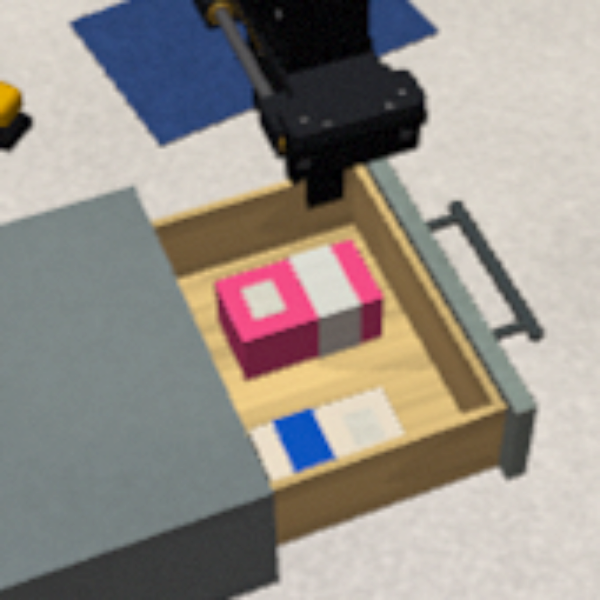

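The pink carton lies flat at ~(300,300), parallel to the drawer and clear of the walls and of the white/blue carton. Going in front of the handle with the fingers shut.

```bash
python3 -m crank '[[[-30,-6,0,0,0],[-80,-15,0,0,-1],[-125,-24,0,0,-1],[-160,-31,0,0,-1],[-168,-32,0,0,-1],[-168,-32,0,0,-1],[-168,-32,40,0,-1],[-168,-32,80,0,-1],[-168,-32,110,0,-1],[-168,-32,118,0,-1],[-168,-32,118,0,-1],[-168,-32,118,0,-1]]]' 10
```

```text
time: 18.9
ee_pos: [0.4304, 0.0206, 0.0497]
eef_rot: [1.0, -0.027, 0.001, -0.0]
ft_force: [-0.4, -1.1, -0.1]
width: 0.0004
grip_force: 0.0
```

```bash
python3 -m crank '[[[8,0,0,0,-1],[16,0,0,0,-1],[22,0,0,0,-1],[27,0,0,0,-1],[33,0,0,0,-1],[40,0,0,0,-1],[48,0,0,0,-1],[57,0,0,0,-1],[66,0,0,0,-1],[75,0,0,0,-1],[84,0,0,0,-1],[93,0,0,0,-1],[102,0,0,0,-1],[111,0,0,0,-1],[120,0,0,0,-1],[129,0,0,0,-1],[138,0,0,0,-1],[146,0,0,0,-1],[152,0,0,0,-1],[156,0,0,0,-1]]]'
```

```text
time: 20.9
ee_pos: [0.5855, 0.0122, 0.0486]
eef_rot: [1.0, -0.027, 0.0, 0.0]
ft_force: [-1.1, 1.3, 2.3]
width: 0.0007
grip_force: 1.3
```

```bash
python3 -m crank '[[[4,0,0,0,-1],[8,0,0,0,-1],[12,0,0,0,-1],[15,0,0,0,-1],[18,0,0,0,-1],[18,0,0,0,-1]]]';python3 -m crank '[[[2,0,0,0,-1],[4,0,0,0,-1],[6,0,0,0,-1],[6,0,0,0,-1]]]'
```

```text
time: 21.5
ee_pos: [0.6033, 0.011, 0.0486]
eef_rot: [1.0, -0.027, 0.0, 0.0]
ft_force: [-0.1, 0.1, 0.3]
width: 0.0003
grip_force: 0.3
time: 21.9
ee_pos: [0.6092, 0.0108, 0.0486]
eef_rot: [1.0, -0.027, 0.0, 0.0]
ft_force: [-0.3, -0.9, -0.0]
width: 0.0007
grip_force: 0.3
```

```bash
python3 -m crank '[[[1.5,0,0,0,-1],[3,0,0,0,-1],[4,0,0,0,-1],[4,0,0,0,-1]]]';python3 -m crank '[[[1,0,0,0,-1],[2,0,0,0,-1],[3,0,0,0,-1],[3,0,0,0,-1]]]'; python3 -m crank '[[[1,0,0,0,-1],[2,0,0,0,-1],[3,0,0,0,-1],[3,0,0,0,-1]]]'
```

```text
time: 22.3
ee_pos: [0.6131, 0.0107, 0.0486]
eef_rot: [1.0, -0.027, 0.0, 0.0]
ft_force: [0.4, 0.1, -0.1]
width: 0.0005
grip_force: 0.4
time: 22.7
ee_pos: [0.6161, 0.0105, 0.0487]
eef_rot: [1.0, -0.027, 0.0, 0.0]
ft_force: [-0.7, 0.1, 1.1]
width: 0.0004
grip_force: 0.4
time: 23.1
ee_pos: [0.6179, 0.0105, 0.0483]
eef_rot: [1.0, -0.027, -0.001, 0.0]
ft_force: [-6.3, 0.4, 3.9]
width: 0.0006
grip_force: 3.1
```

```bash
python3 -m crank '[[[1,0,0,0,-1],[2,0,0,0,-1],[2,0,0,0,-1]]]'; python3 -m crank '[[[-8,0,0,0,-1],[-25,0,0,0,-1],[-50,0,0,0,-1],[-50,0,-40,0,-1],[-60,0,-90,0,-1],[-60,0,-130,0,-1],[-60,0,-130,0,-1]]]'; python3 - <<'E'
from h import *
t=cam("top")["image"];s=cam("scene")["image"]
cv2.imwrite("pics/g6.png",cv2.convertScaleAbs(np.hstack([s[90:400,90:490],t[30:340,60:460]])[:,:,::-1],alpha=1.4))
E
```

```text
time: 23.4
ee_pos: [0.6182, 0.0104, 0.048]
eef_rot: [1.0, -0.027, -0.003, 0.0]
ft_force: [-13.1, -0.9, 7.6]
width: 0.0004
grip_force: 6.9
time: 24.1
ee_pos: [0.5642, 0.0141, 0.1851]
eef_rot: [1.0, -0.027, 0.005, 0.0]
ft_force: [1.4, -0.5, 0.0]
width: 0.0004
grip_force: 0.0
```

View pics/g6.png

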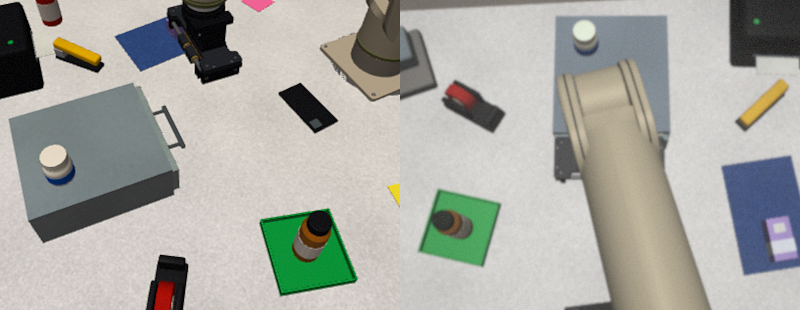

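The drawer is shut (the stop held firm at 13 N), the bottle stands in the tray, the lilac carton is on the mat and the arm is clear.

```bash
python3 -m crank '[[[0,0,-20,0,-1],[0,0,-20,0,-1],[0,0,-20,0,-1]]]'; python3 -c "
from bench import r
print(r.close_job())"
```

```text
time: 24.5
ee_pos: [0.5608, 0.0135, 0.1974]
eef_rot: [1.0, -0.027, -0.0, 0.0]
ft_force: [-0.1, 0.2, -0.9]
width: 0.0007
grip_force: 0.0
the job is handed in; nothing more can be done
None
```

I handed the job in at 24.5 s: the bottle stands upright in the green tray, the pink carton lies flat beside the white-and-blue one in the drawer, which is pushed shut to its stop, and the lilac carton was not touched.

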